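Open the loaded pin magazine

TASK

Two pin magazines with clear sliding lids are screwed to the deck, and only one of them has steel sample pins in it. Open that loaded one for the sample changer: press its raised snap tab down until the catch lets go and the lid springs forward a little, then push the lid by its rib away from the tab, off its seat, until the whole pin bay is uncovered and the lid lies flat on the rear part of the magazine. Only press and push, never lift the lid; leave the empty magazine latched and shut, and everything else standing where it is.

Things in the scene. Friction and masses are not known exactly. Their poses are not given: they have to be found in the camera images.
- loaded: the magazine holding nine steel pins (16 mm mushroom heads, seen through the clear lid): grey box 190 long (its x) x 84 wide (its y; 106 over the 4 mm high screw flanges) x 43 mm high, fixed to the deck. Origin: centre of its underside; x runs from the snap tab (near end, x = -95 mm) to the end stop at the rear (x = +89 to +95, 43 high)
- loaded_bay (a point): middle of the loaded magazine's pin bay (x = -36 mm) at the height of the lid's seat, z = 34. The bay is open from x = -69 to x = -3. Along its sides metal lips, up to z = 42, reach over the lid's edges to 31.5 mm from the middle line, so the lid leaves its seat only by sliding along +x
- loaded_rear (a point): middle of the flat rear part of the loaded magazine (x = +43 mm, z = 34), level with the lid's seat: it runs from x = -3 to the end stop at x = +89, between side guides 4 mm high that keep the sliding lid straight
- empty: the other magazine, the same in every way but without pins (a flat dark socket plate with nine small empty sockets shows under the lid); same frame and sizes; must stay shut
- loaded_tab (a joint): snap tab of the loaded magazine, a sprung tongue: 0 = up, latched; 0.089 rad = fully pressed, pad 7 mm down on a firm stop. Near 0.07 (pad 5 to 6 mm down) its nose leaves the lid's notch and two spring plungers push the lid 8 mm along +x within half a second; then the tab may be let go: its nose stays under the lid and comes up once the lid has slid past. Pressing takes 2 to 5 N
- loaded_tab_pad (a point): centre of the top of the loaded magazine's tab pad, the ribbed black pad 12 (x) x 22 mm (y) at the near end, top 48 mm above the deck, 10 mm above the lid; pressed straight down. The housing round it is 38.5 mm high, with a guard horn on either side (y = 26 to 34 mm from the middle, 45.5 high): shut fingertips pass between the horns, which are 52 mm apart
- empty_tab (a joint): snap tab of the empty magazine, same values; must not be pressed
- loaded_lid: lid of the loaded magazine, loose plate 74 (x) x 72 (y) x 4 mm, clear with a grey border, 80 g; axes like the magazine's; origin: centre of its underside. In the magazine's frame it is latched at x = -36, z = 34 mm, can slide to x = +52 (end stop), and uncovers the whole bay from x = +34 on. Sliding takes 1 to 5 N, most in the first 10 mm after release
- loaded_lid_rib (a point): middle of the top edge of the lid's push rib: a black cross bar 5 (x) x 34 (y) mm, 12 mm above the lid (top 50 mm above the deck when seated). Its near face, the one to push, is 2.5 mm toward the tab from this point; pad and rib leave 40 mm of flat lid and gap between them before the release, 48 after
- empty_lid: lid of the empty magazine, same shape, same frame; stays seated
- screw_jar: bystander: jar 43 wide, 51 mm high with a red screw lid; origin at its underside
- alu_block: bystander: aluminium block 30x45x22 mm with two holes; origin at its underside
- weigh_tin: bystander: round tin 51 wide, 26 mm high; origin at its underside
- dropper_bottle: bystander: brown dropper bottle 28 wide, 92 mm high; origin at its underside
- vial_1: bystander: amber vial with a pale cap, 12 wide, 32 mm high; origin at its underside
- vial_3: bystander: amber vial with a red cap, 12 wide, 32 mm high; origin at its underside
- glue_stick: bystander: glue stick 22 wide, 74 mm high, standing behind; origin at its underside
- tape_roll: bystander: roll of masking tape 62 wide, 19 mm high, lying behind; origin at its underside

How it is judged:
On the way, in this order (a step that is already met when the one before it is completed fails the run):
1. the loaded magazine's snap tab is pressed in by the fingers (value of joint loaded_tab above 0.06 rad and contact force between the fingers and loaded_tab above 0.5 N).
2. the released lid is pushed off its seat until the whole bay is uncovered (x of loaded_lid in the frame of loaded above 0.034 m), for 0.1 s.
At the end, for the whole second after the job is handed in: the loaded magazine's lid lies flat and still on the rear part of the magazine, slid at least 70 mm from its seat so that the pin bay is wholly uncovered, between the side guides; its tab has sprung up again; the empty magazine's lid is within 3 mm of where it was and its tab is up (x of loaded_lid in the frame of loaded between 0.034 and 0.056 m and z of loaded_lid in the frame of loaded between 0.031 and 0.036 m and angle between loaded_lid's own z axis and vertical below 0.04 rad and linear speed of loaded_lid below 0.01 m/s and value of joint each of loaded_tab, empty_tab below 0.02 rad and distance of empty_lid from where it was at the start of the episode below 0.003 m); the robot touches nothing.
It fails at once if a lid is lifted (8 mm) or tipped (z of loaded_lid in the frame of loaded above 0.042 m or angle between loaded_lid's own z axis and vertical above 0.2 rad or z of empty_lid in the frame of empty above 0.042 m).
It fails at once if the empty magazine is unlatched (value of joint empty_tab above 0.06 rad or distance of empty_lid from where it was at the start of the episode above 0.006 m).
It fails at once if a bystander is moved (15 mm) or knocked over (distance of any of screw_jar, alu_block, weigh_tin, dropper_bottle, vial_1, vial_3, glue_stick, tape_roll from where it was at the start of the episode above 0.015 m or angle between any of screw_jar, dropper_bottle, vial_1, vial_3, glue_stick's own z axis and vertical above 0.5 rad).
It also fails if it takes over 38 s, if anything falls off the work surface, if the arm or the gripper's body presses on something with over 40 N, if the wrist force passes 120 N, or if a joint passes its speed limit or range.

ROBOT

A 6-joint arm with a two-finger parallel gripper is mounted at the origin on a cart in front of the work surface, level with it; the furniture and walls round the work are solid. World frame = base frame: x ahead of the robot, y to its left, z up, the work surface at z = 0. Lengths are in m, angles in rad, forces in N, time in s.
With the tool pointing down it reaches from about 0.35 to 0.85 m from the base axis. Payload 8.1 kg.
Tool frame: the origin (TCP) lies at the very end of the fingers, on their centre line; the grasp point (between the pads) lies robot.grip_point_offset behind it (robot.grip_point_offset is the distance from the TCP to the grasp point, in m); z points along the fingers, y is the line along which they close (so a half turn about z gives the same grasp; the last joint's range is limited). The gripper opens to 93 mm and grips with 3 to 60 N. Pads are 15 mm wide; open, the fingers measure 128 mm over their backs; the gripper's body (75 mm by 188 mm) begins 65 mm behind the grasp point.
Start: joints at [-1.419, 0.13, 1.488, -0, 1.523, -0.085], TCP at [0.141, -0.583, 0.219] pointing down, gripper open.
Joint ranges: [-2.96, 2.96], [-0.89, 2.26], [0.02, 2.5], [-1.34, 4.48], [0, 2.73], [-2.66, 2.66]. Speed limits (rad/s): [2.39, 2.39, 2.79, 3.14, 3.14, 3.14].

INTERFACE

Orientations are given as a rotation vector (axis times angle).
In Python, from plant import robot, eyes gives the robot as it stands. The module is installed in compiled form; this text tells all that it offers.
- The arm moves only by the tool apply_moves, never from a script. Its argument "steps" is one flat list of numbers, 7 for each row, row after row: the shift along the tool's x, y, z in units of 30 mm (1.0 is 30 mm), then the turn, a rotation vector about the tool's x, y, z in units of 6 degrees (1.0 is 6 degrees), then the opening in per cent of the stroke, from 0 (shut) to 100 (fully open). In form: [dx, dy, dz, ax, ay, az, fingers, dx, dy, dz, ax, ay, az, fingers, ...]. A call has 1 to 12 rows; each row shifts and turns the commanded pose from where the row before left it, along the tool's axes as they then stand; what a row does not reach is not made up. A row lasts 1/12 s, in which the tool goes at most 41.7 mm and 7.16 degrees, less where a joint would pass 70% of its speed; a pose out of reach is approached as far as the arm can. A call is refused whole if a number of a shift passes 1 or a number of a turn 1, either way. A call with a gripper value outside its range is refused whole. The fingers move at their own pace and stop on an object; "grip_force" is the grip in N (left out, the last holds). Time passes only in rows, so rows that do not move let the fingers close. It gives the time, the measured TCP pose, the force, the opening and the grip force at its end, in the units of the state.
- robot.read_state(): the state, without advancing time (a new reading comes with each control period).
- eyes.read_camera(name): name is "scene" or "top"; returns the picture (384x512x3 uint8, red, green, blue); there is no depth.
- eyes.calibration(name): a dict with "K" (3x3 intrinsics, pixels), "R" (3x3) and "t" (3): a world point X has camera coordinates R X + t. Camera axes: x right, y down, z forward; pixel columns grow to the right and rows downward; lengths in m; the calibration is good to about 2 mm. A picture is of the moment at which its call begins. calibration takes no time and is no camera call.
- robot.close_job(): hands the job in; it is judged then, once.
Trained networks look in the newest picture that a camera, given by its name, has taken for a name from the list of things; names that differ only in an ending like _2 or _b are one class to them, and where a whole thing is asked for, a point or a joint stands for the part that bears it (a point fixed in the world has none). Each returns a list of dicts, best first, with "conf" (0 to 1); they miss things now and then, are a little off and sometimes report something else, mostly with a low value. They report only what shows in the picture. A call takes as long as a camera call.
- eyes.search_frame(camera, thing): "rect" ([left, top, width, height] in pixels, round what is visible of it).
- eyes.place_of(camera, thing): "xy" ([column, row] in pixels: a listed point, or the origin of a listed thing).
The state is a dict: "t": time; "q": joint angles; "dq": joint speeds; "joint_torque": joint torques, N m; "tool_pos": TCP position; "orientation": TCP orientation; "force": force on the tool from outside, world axes, zero at the start; "wrist_torque": the same for the moment, N m; "opening": finger opening in m; "gripper_force": force on a finger pad.
Only numpy, scipy, OpenCV 4.12 (cv2) and the standard library are available. Lean on these libraries where they do the work, as an engineer would, in place of code of your own. Each camera call takes 0.05 s, during which the arm holds its last target. There are 200 camera calls.

## Working session

There is one attempt and no reset: what is moved stays moved. The work goes in short steps, Python scripts to look and compute and a tool call to move; the robot and the scene stay as the last step left them, time stands still between calls to the robot, and variables do not carry over. Pictures are saved under pics/ and viewed, at most 10 in all, crops included, and the job is handed in when it is done.

Besides the shell and the picture viewer there is one more tool, called after ">>>" as name(argument=value, ...) on one line, values as JSON. apply_moves: Moves the arm, as the interface text tells. Its arguments: {"type":"object","properties":{"steps":{"type":"array"},"grip_force":{"type":"number"}},"required":["steps"]}

```bash
mkdir -p pics
python3 - <<'E'
from plant import robot, eyes
import cv2
for c in ("top","scene"):
    im=eyes.read_camera(c); cv2.imwrite(f"pics/{c}0.png",im[:,:,::-1])
    for n in ("loaded","empty","loaded_bay","loaded_rear","loaded_tab_pad","loaded_lid_rib","loaded_lid"):
        print(c,n,[(x['xy'],round(x['conf'],2)) for x in eyes.place_of(c,n)][:3])
    k=eyes.calibration(c);print(k)
s=robot.read_state();print(s['t'],s['tool_pos'],s['orientation'],s['opening'],s['force'])
E
```

```text
top loaded [([344.1, 212.6], 0.88), ([180.4, 209.1], 0.5)]
top empty [([183.7, 210.4], 0.87)]
top loaded_bay [([351.8, 225.1], 0.79)]
top loaded_rear [([349.0, 196.0], 0.62)]
top loaded_tab_pad [([354.9, 250.0], 0.44), ([347.3, 193.2], 0.26)]
top loaded_lid_rib [([352.4, 226.4], 0.57), ([269.3, 215.7], 0.53), ([164.9, 130.0], 0.52)]
top loaded_lid [([351.2, 227.2], 0.79)]
{'K': array([[446.62495012,   0.        , 254.1113115 ],
       [  0.        , 446.62495012, 188.72969657],
       [  0.        ,   0.        ,   1.        ]]), 'R': array([[-0.00399562, -0.99996702, -0.00707014],
       [-0.98802026,  0.00503843, -0.15424195],
       [ 0.15427248,  0.00636915, -0.98800781]]), 't': array([-0.14384361,  0.59810349,  1.01686545])}
scene loaded [([304.2, 279.7], 0.72)]
scene empty [([201.2, 196.5], 0.77), ([228.7, 262.6], 0.15)]
scene loaded_bay [([298.9, 272.5], 0.71)]
scene loaded_rear [([318.9, 258.3], 0.97)]
scene loaded_tab_pad [([281.2, 284.3], 0.61), ([202.1, 194.0], 0.35), ([298.9, 277.5], 0.25)]
scene loaded_lid_rib [([295.9, 270.8], 0.72)]
scene loaded_lid [([293.6, 278.7], 0.82), ([190.7, 188.6], 0.72)]
{'K': array([[364.78267231,   0.        , 255.52232026],
       [  0.        , 364.78267231, 190.86416323],
       [  0.        ,   0.        ,   1.        ]]), 'R': array([[ 0.76292887, -0.64624062,  0.01768027],
       [-0.32428179, -0.40620825, -0.8543045 ],
       [ 0.55926814,  0.64604018, -0.51947207]]), 't': array([-0.55628157,  0.20692723,  0.67555251])}
0.8 [ 0.14076651 -0.5832531   0.218675  ] [3.11959033e+00 3.71034384e-01 1.32983028e-05] 0.09293381754016786 [ 0.19395203 -0.41013212  0.75188642]
```

View pics/top0.png

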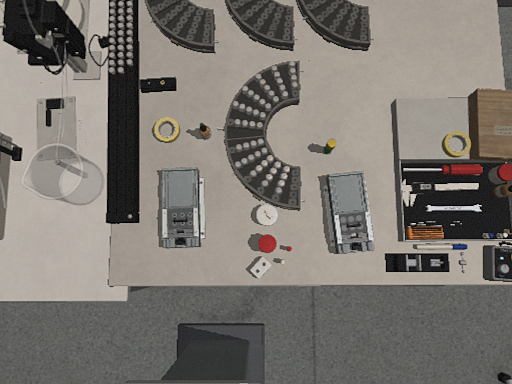

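View pics/scene0.png

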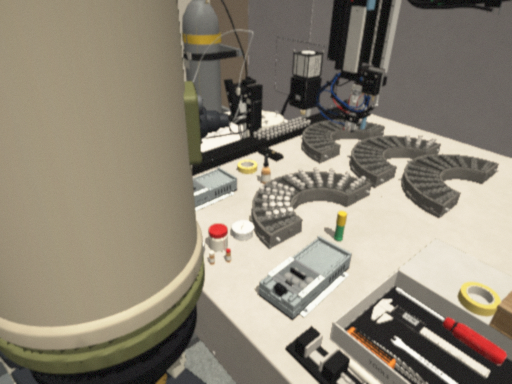

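Run:
```python
import cv2,numpy as np
im=cv2.imread("pics/top0.png")
a=im[160:256,150:215];b=im[160:256,315:380]
z=np.hstack([cv2.resize(x,None,fx=6,fy=6,interpolation=cv2.INTER_CUBIC) for x in(a,b)])
cv2.imwrite("pics/crop1.png",z)
```

```text
(no output)
```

View pics/crop1.png

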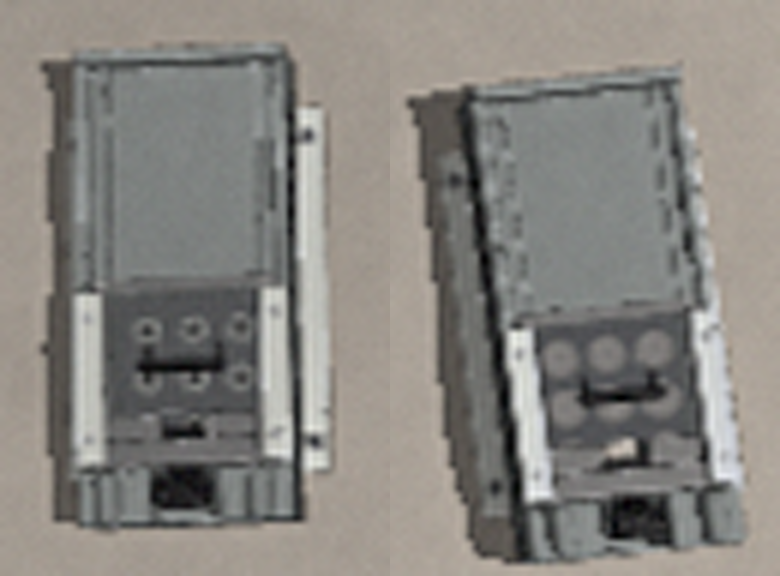

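```bash
cat > h.py <<'E'
import numpy as np
from plant import robot, eyes
def proj(c,X):
    k=eyes.calibration(c); p=(np.atleast_2d(X)@k['R'].T+k['t'])@k['K'].T
    return p[:,:2]/p[:,2:]
def back(c,uv,z):
    k=eyes.calibration(c); C=-k['R'].T@k['t']
    d=k['R'].T@np.linalg.solve(k['K'],[uv[0],uv[1],1]); return C+d*(z-C[2])/d[2]
def W(p,M):
    M=np.atleast_2d(M); c,s=np.cos(p[2]),np.sin(p[2])
    return np.c_[p[0]+c*M[:,0]-s*M[:,1],p[1]+s*M[:,0]+c*M[:,1],M[:,2]]
E
cat > fit.py <<'E'
from h import *
from scipy.optimize import least_squares
cr=lambda u,v:(315+(u-390)/6,160+v/6)
L=[((470,92),(.095,.042,.043)),((682,68),(.095,-.042,.043)),((533,325),(-.003,.0315,.042)),((692,308),(-.003,-.0315,.042)),
((612,402),(-.036,0,.030)),((562,355),(-.018,.018,.030)),((655,348),(-.018,-.018,.030))]
uv=np.array([cr(*a) for a,_ in L]);M=np.array([b for _,b in L])
r=least_squares(lambda p:(proj("top",W(p,M))-uv).ravel(),[.36,-.36,.1],loss='soft_l1')
p=r.x;print(p);print((proj("top",W(p,M))-uv).round(1).tolist())
def inv(X):
    d=X[:2]-p[:2];c,s=np.cos(p[2]),np.sin(p[2]);return (1e3*np.array([c*d[0]+s*d[1],-s*d[0]+c*d[1]])).round(1)
print("pad",inv(back("top",cr(640,515),.048)),"rib",inv(back("top",cr(620,388),.050)))
for c,n,x,z in [("scene","loaded",(304.2,279.7),0),("scene","bay",(298.9,272.5),.034),("scene","rear",(318.9,258.3),.034),("scene","pad",(281.2,284.3),.048),("scene","rib",(295.9,270.8),.05),("top","loaded",(344.1,212.6),0),("top","bay",(351.8,225.1),.034),("top","rear",(349,196),.034),("top","pad",(354.9,250),.048),("top","rib",(352.4,226.4),.05)]:
    print(c,n,inv(back(c,x,z)))
print(robot.read_state()['tool_pos'])
import cv2
im=cv2.imread("pics/scene0.png")
z=cv2.resize(im[230:320,250:360],None,fx=7,fy=6.5,interpolation=cv2.INTER_CUBIC)
for m in [(.095,.042,.043),(.095,-.042,.043),(-.095,.042,.0385),(-.095,-.042,.0385),(-.09,0,.048),(-.036,0,.05),(-.003,.0315,.042),(-.003,-.0315,.042)]:
    u,v=proj("scene",W(p,m))[0]; cv2.circle(z,(int((u-250+.5)*7),int((v-230+.5)*6.5)),3,(0,0,255),-1)
cv2.imwrite("pics/scenecrop.png",z)
E
python3 fit.py
```

```text
[ 0.54228211 -0.37674543  0.10271081]
[[0.3, -1.2], [-0.2, -1.0], [-0.4, 0.0], [-0.4, 0.0], [0.6, 0.0], [0.4, 1.2], [-0.2, 0.7]]
pad [-81.1   0.6] rib [-31.6   1.9]
scene loaded [3.6 6.2]
scene bay [-17.7   6.6]
scene rear [43.8  2.9]
scene pad [-76.8   2.5]
scene rib [-32.2   4.1]
top loaded [2.7 9.2]
top bay [-31.5   2.1]
top rear [38.3 -1. ]
top pad [-90.2   6.1]
top rib [-35.4   4.6]
[ 0.14076651 -0.5832531   0.218675  ]
```

View pics/scenecrop.png

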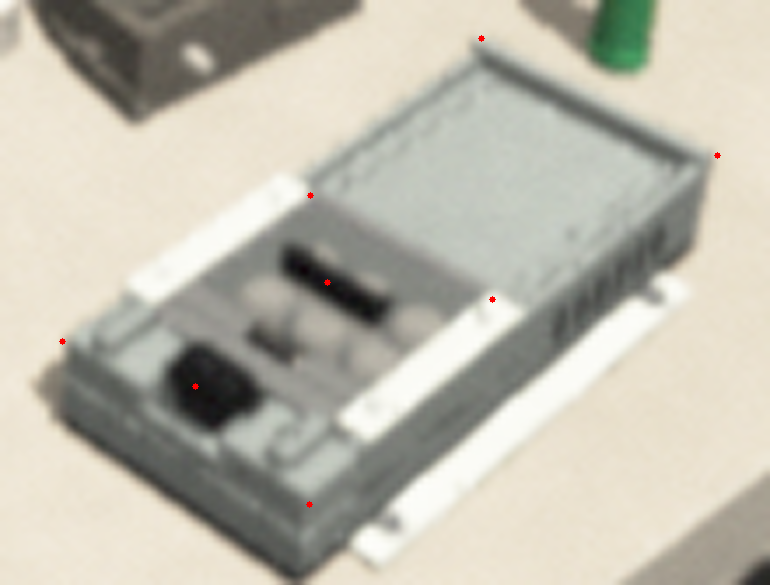

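```bash
cat > fit2.py <<'E'
from h import *
from scipy.optimize import least_squares
from scipy.spatial.transform import Rotation as Ro
cr=lambda u,v:(315+(u-390)/6-.4,160+v/6-.4)
sc=lambda u,v:(250+u/7-.5,230+v/6.5-.5)
T=[((470,92),(.095,.042,.043)),((682,68),(.095,-.042,.043)),((533,325),(-.003,.0315,.042)),((692,308),(-.003,-.0315,.042)),((612,402),(-.036,0,.030))]
S=[((478,45),(.095,.042,.043)),((712,160),(.095,-.042,.043)),((65,345),(-.095,.042,.0385)),((303,493),(-.095,-.042,.0385))]
def res(p):
    r=[proj("top",W(p,m))[0]-cr(*a) for a,m in T]+[proj("scene",W(p,m))[0]-sc(*a) for a,m in S]
    r+=[proj("top",W(p,(p[3],0,.048)))[0]-cr(640,515),proj("scene",W(p,(p[3],0,.048)))[0]-sc(214,376)]
    r+=[proj("top",W(p,(p[4],0,.050)))[0]-cr(620,388),proj("scene",W(p,(p[4],0,.050)))[0]-sc(338,275)]
    return np.array(r).ravel()
r=least_squares(res,[.54,-.37,.1,-.085,-.036],loss='soft_l1',x_scale=[.01,.01,.05,.01,.01]);p=r.x
print(p.round(4));print(res(p).reshape(-1,2).round(1).tolist())
s=robot.read_state();R=Ro.from_rotvec(s['orientation']).as_matrix()
g=W(p,(p[3],0,.08))[0];print("above pad",g,"tool shift/30mm",R.T@(g-s['tool_pos'])/.03)
print("yaw tool",np.arctan2(R[1,0],R[0,0]),"target",p[2], "az units", -np.degrees(p[2]-np.arctan2(R[1,0],R[0,0]))/6)
E
python3 fit2.py
```

```text
[ 0.542  -0.3759  0.1024 -0.0814 -0.0307]
[[0.4, -0.7], [-0.2, -0.4], [-0.3, 0.6], [-0.4, 0.6], [0.6, 0.6], [0.2, -1.2], [0.4, -0.8], [-0.7, -0.7], [0.4, 1.6], [0.3, 0.6], [0.1, -1.2], [0.8, 0.1], [-0.2, -0.5]]
above pad [ 0.46099276 -0.38425099  0.08      ] tool shift/30mm [11.93229874 -3.94472561  4.62251676]
yaw tool 0.2367615601869985 target 0.10241890820076045 az units 1.2828778279010413
```

>>> apply_moves(steps=[0, 0, 0, 0, 0, 0.64, 0, 0, 0, 0, 0, 0, 0.64, 0, 0.9, -0.45, 0, 0, 0, 0, 0, 0.9, -0.45, 0, 0, 0, 0, 0, 0.9, -0.45, 0, 0, 0, 0, 0, 0.9, -0.45, 0, 0, 0, 0, 0, 0.9, -0.45, 0, 0, 0, 0, 0, 0.9, -0.45, 0, 0, 0, 0, 0, 0.9, -0.45, 0, 0, 0, 0, 0, 0.9, -0.45, 0.5, 0, 0, 0, 0, 0.9, -0.45, 0.5, 0, 0, 0, 0, 0.9, -0.45, 0.5, 0, 0, 0, 0], grip_force=20)

```text
t: 1.8
tool_pos: [0.3969, -0.4206, 0.1737]
orientation: [3.136, 0.161, 0.001]
force: [0.4, 0.0, 0.2]
opening: 0.0179
gripper_force: 0.0
```

```bash
python3 fit2.py | tail -2; python3 -c "
from plant import robot;print(robot.read_state())"
```

```text
above pad [ 0.46099276 -0.38425099  0.08      ] tool shift/30mm [ 2.24745739 -0.98885616  3.12285063]
yaw tool 0.10277680919227865 target 0.10241890820076045 az units 0.0034177027162566767
{'t': 1.8, 'q': array([-9.03026114e-01,  9.53061884e-02,  1.60841104e+00,  5.07888499e-06,
        1.43648240e+00,  5.64993167e-01]), 'dq': array([ 0.62845655,  0.28202225,  0.04739543, -0.00123095, -0.32164198,
        0.62657305]), 'joint_torque': array([ -3.52206431, -56.5605247 , -48.57396841,   0.11451329,
         0.84475894,  -1.31064299]), 'tool_pos': array([ 0.39688721, -0.42057534,  0.17366968]), 'orientation': array([3.13631297e+00, 1.61311449e-01, 1.27093754e-03]), 'force': array([0.37727761, 0.00250407, 0.2348993 ]), 'wrist_torque': array([-0.03701285,  0.0199946 ,  0.00569609]), 'gripper_force': 0.0, 'opening': 0.017872912339194972}
```

>>> apply_moves(steps=[0.75, -0.33, 0.5, 0, 0, 0, 0, 0.75, -0.33, 0.7, 0, 0, 0, 0, 0.75, -0.33, 0.7, 0, 0, 0, 0, 0, 0, 0.6, 0, 0, 0, 0, 0, 0, 0, 0, 0, 0, 0, 0, 0, 0, 0, 0, 0, 0])

```text
t: 2.3
tool_pos: [0.4589, -0.384, 0.0976]
orientation: [-3.135, -0.162, 0.003]
force: [0.4, 0.8, 1.3]
opening: 0.0004
gripper_force: 0.0
```

```bash
python3 fit2.py | tail -2
python3 - <<'E'
from h import *
import cv2
o=[]
for c,(u0,v0,w,h) in {"scene":(250,220,110,100),"top":(310,170,80,100)}.items():
    im=eyes.read_camera(c)[:,:,::-1]; o.append(cv2.resize(im[v0:v0+h,u0:u0+w],None,fx=4.2,fy=5,interpolation=cv2.INTER_CUBIC))
    print(c,proj(c,robot.read_state()['tool_pos']))
cv2.imwrite("pics/b.png",np.hstack(o))
E
```

```text
above pad [ 0.46099276 -0.38425099  0.08      ] tool shift/30mm [0.07042413 0.01841881 0.58524103]
yaw tool 0.10342667347871488 target 0.10241890820076045 az units 0.009623449527769534
scene [[281.34607838 265.72732393]]
top [[362.51427892 246.03240983]]
```

View pics/b.png

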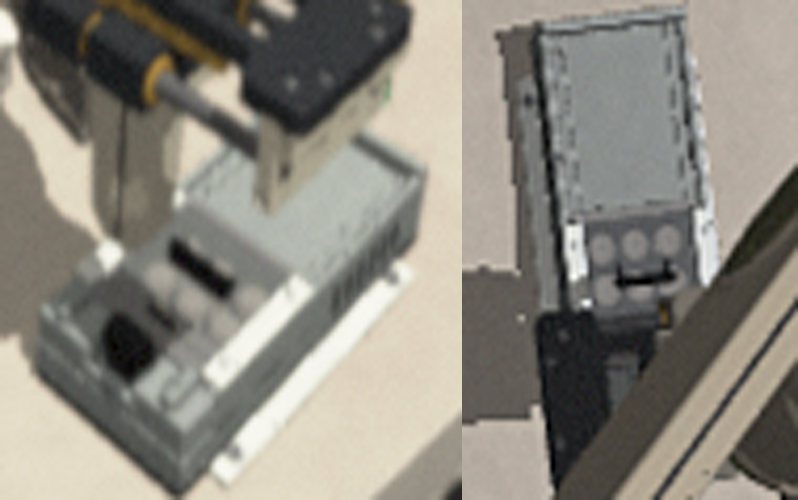

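Run:
```python
from h import *
p=[.4589,-.384,.103]
for m in [(0,-.094,.165),(0.037,-.094,.175),(-.037,-.094,.175),(0,-.0175,.098),(0,.0175,.098),(0,-.064,.098),(0,0.094,.175)]:
    a=proj("scene",W(p,m))[0]; print(m,((a-[250,220])*[4.2,5]).round(), ((proj("top",W(p,m))[0]-[310,170])*[4.2,5]+[462,0]).round())
```

```text
(0, -0.094, 0.165) [341. 217.] [899. 353.]
(0.037, -0.094, 0.175) [401. 134.] [894. 262.]
(-0.037, -0.094, 0.175) [283. 254.] [919. 443.]
(0, -0.0175, 0.098) [162. 255.] [711. 378.]
(0, 0.0175, 0.098) [ 97. 205.] [645. 386.]
(0, -0.064, 0.098) [254. 326.] [799. 366.]
(0, 0.094, 0.175) [-31. -62.] [523. 402.]
```

>>> apply_moves(steps=[0.05, 0.02, 0.5, 0, 0, 0, 0, 0, 0, 0.5, 0, 0, 0, 0, 0, 0, 0.5, 0, 0, 0, 0, 0, 0, 0.05, 0, 0, 0, 0, 0, 0, 0.05, 0, 0, 0, 0, 0, 0, 0.05, 0, 0, 0, 0, 0, 0, 0.05, 0, 0, 0, 0, 0, 0, 0, 0, 0, 0, 0])

```text
t: 3.07
tool_pos: [0.4616, -0.3859, 0.0488]
orientation: [3.136, 0.161, 0.002]
force: [0.1, 0.4, 0.2]
opening: 0.0003
gripper_force: 0.0
```

>>> apply_moves(steps=[0, 0, 0.05, 0, 0, 0, 0, 0, 0, 0.05, 0, 0, 0, 0, 0, 0, 0.05, 0, 0, 0, 0, 0, 0, 0.05, 0, 0, 0, 0, 0, 0, 0, 0, 0, 0, 0, 0, 0, 0, 0, 0, 0, 0])

```text
t: 3.57
tool_pos: [0.4613, -0.3856, 0.0417]
orientation: [3.137, 0.161, 0.0]
force: [-1.8, -2.2, 2.7]
opening: 0.0003
gripper_force: 1.5
```

>>> apply_moves(steps=[0, 0, 0.03, 0, 0, 0, 0, 0, 0, 0, 0, 0, 0, 0, 0, 0, 0, 0, 0, 0, 0, 0, 0, 0, 0, 0, 0, 0, 0, 0, 0, 0, 0, 0, 0, 0, 0, 0, 0, 0, 0, 0, 0, 0, 0, 0, 0, 0, 0])

```text
t: 4.15
tool_pos: [0.4613, -0.3856, 0.0413]
orientation: [3.137, 0.161, 0.0]
force: [-2.8, -1.2, 6.4]
opening: 0.0006
gripper_force: 3.4
```

Run:
```python
from h import *
import cv2
o=[]
for c,(u0,v0,w,h) in {"scene":(250,220,110,100),"top":(310,170,80,100)}.items():
    im=eyes.read_camera(c)[:,:,::-1]; o.append(cv2.resize(im[v0:v0+h,u0:u0+w],None,fx=4.2,fy=5,interpolation=cv2.INTER_CUBIC))
cv2.imwrite("pics/c.png",np.hstack(o))
print(robot.read_state()['force'],robot.read_state()['tool_pos'])
```

```text
[-3.76392627 -1.39205531  6.93881755] [ 0.46132578 -0.38560972  0.04134997]
```

View pics/c.png

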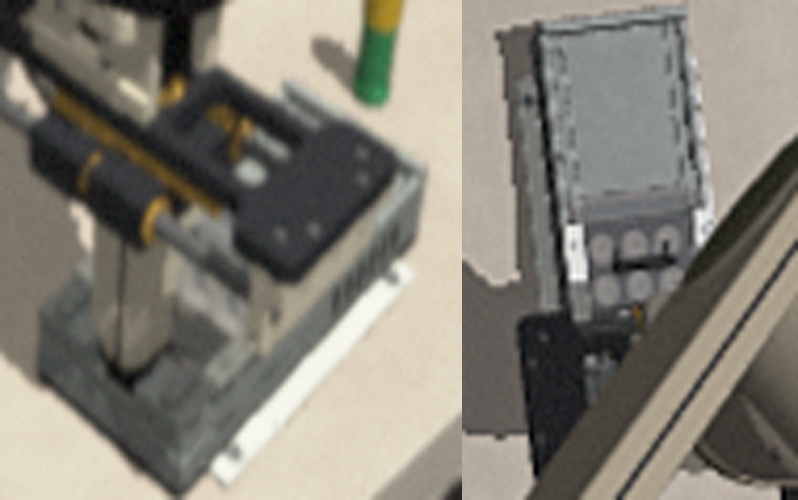

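>>> apply_moves(steps=[0, 0, -0.3, 0, 0, 0, 0, 0, 0, -0.35, 0, 0, 0, 0, 0, 0, 0, 0, 0, 0, 0, 0.5, 0, 0, 0, 0, 0, 0, 0.5, 0, 0, 0, 0, 0, 0, 0, 0, 0, 0, 0, 0, 0, 0, 0, 0, 0, 0, 0, 0])

```text
t: 4.83
tool_pos: [0.4913, -0.3818, 0.0602]
orientation: [-3.137, -0.163, 0.0]
force: [0.3, -0.1, 0.1]
opening: 0.0005
gripper_force: 0.0
```

```bash
cat > st.py <<'E'
from h import *
p=(.542,-.3759,.1024)
s=robot.read_state();d=s['tool_pos']-[p[0],p[1],0];c,sn=np.cos(p[2]),np.sin(p[2])
print("mag mm",(1e3*np.array([c*d[0]+sn*d[1],-sn*d[0]+c*d[1],d[2]])).round(1),s['force'].round(1),s['t'])
E
python3 st.py
```

```text
mag mm [-51.   -0.7  60.2] [ 0.3 -0.1  0.1] 4.8333
```

>>> apply_moves(steps=[0, 0, 0.3, 0, 0, 0, 0, 0, 0, 0.3, 0, 0, 0, 0, 0, 0, 0, 0, 0, 0, 0, 0.15, 0, 0, 0, 0, 0, 0, 0.15, 0, 0, 0, 0, 0, 0, 0.15, 0, 0, 0, 0, 0, 0, 0.15, 0, 0, 0, 0, 0, 0, 0.15, 0, 0, 0, 0, 0, 0, 0.15, 0, 0, 0, 0, 0, 0, 0, 0, 0, 0, 0, 0, 0])

```text
t: 5.67
tool_pos: [0.5192, -0.3793, 0.0425]
orientation: [3.137, 0.162, 0.002]
force: [0.4, -0.7, -0.7]
opening: 0.0003
gripper_force: 0.0
```

```bash
python3 st.py
```

```text
mag mm [-23.   -1.1  42.5] [ 0.4 -0.7 -0.7] 5.6667
```

>>> apply_moves(steps=[0.15, 0, 0, 0, 0, 0, 0, 0.15, 0, 0, 0, 0, 0, 0, 0.15, 0, 0, 0, 0, 0, 0, 0.15, 0, 0, 0, 0, 0, 0, 0.15, 0, 0, 0, 0, 0, 0, 0.15, 0, 0, 0, 0, 0, 0])

```text
t: 6.17
tool_pos: [0.5452, -0.3766, 0.0423]
orientation: [3.137, 0.161, 0.0]
force: [-0.6, -0.5, 0.5]
opening: 0.0007
gripper_force: 0.5
```

```bash
python3 st.py;  python3 - <<'E'
from h import *
import cv2
o=[]
for c,(u0,v0,w,h) in {"scene":(250,220,110,100),"top":(310,170,80,100)}.items():
    im=eyes.read_camera(c)[:,:,::-1]; o.append(cv2.resize(im[v0:v0+h,u0:u0+w],None,fx=4.2,fy=5,interpolation=cv2.INTER_CUBIC))
cv2.imwrite("pics/d.png",np.hstack(o))
E
```

```text
mag mm [ 3.1 -1.  42.3] [-0.6 -0.5  0.5] 6.1667
```

View pics/d.png

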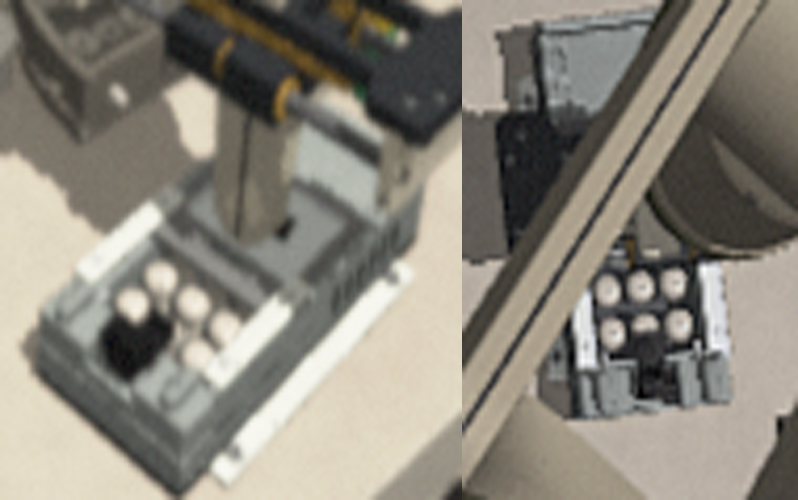

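>>> apply_moves(steps=[0.15, 0, 0, 0, 0, 0, 0, 0.15, 0, 0, 0, 0, 0, 0, 0.15, 0, 0, 0, 0, 0, 0, 0.15, 0, 0, 0, 0, 0, 0, 0.15, 0, 0, 0, 0, 0, 0, 0.15, 0, 0, 0, 0, 0, 0, 0.1, 0, 0, 0, 0, 0, 0, 0.1, 0, 0, 0, 0, 0, 0, 0.05, 0, 0, 0, 0, 0, 0, 0.05, 0, 0, 0, 0, 0, 0, 0, 0, 0, 0, 0, 0, 0, 0, 0, 0, 0, 0, 0, 0])

```text
t: 7.27
tool_pos: [0.5806, -0.3729, 0.0423]
orientation: [3.137, 0.161, 0.0]
force: [0.6, -0.7, 0.1]
opening: 0.0003
gripper_force: 0.0
```

```bash
python3 st.py
```

```text
mag mm [38.7 -1.  42.3] [ 0.6 -0.7  0.1] 7.2667
```

>>> apply_moves(steps=[-0.2, 0, 0, 0, 0, 0, 0, -0.2, 0, 0, 0, 0, 0, 0, 0, 0, -0.6, 0, 0, 0, 0, 0, 0, -0.9, 0, 0, 0, 0, 0, 0, -0.9, 0, 0, 0, 0, 0, 0, -0.9, 0, 0, 0, 0, -0.8, 0.6, -0.3, 0, 0, 0, 0, -0.8, 0.6, 0, 0, 0, 0, 0, -0.8, 0.6, 0, 0, 0, 0, 0, -0.8, 0.6, 0, 0, 0, 0, 0, -0.8, 0.6, 0, 0, 0, 0, 0, -0.8, 0.6, 0, 0, 0, 0, 0])

```text
t: 8.27
tool_pos: [0.4345, -0.4971, 0.1503]
orientation: [3.137, 0.161, -0.0]
force: [0.3, 0.2, 1.1]
opening: 0.0004
gripper_force: 0.0
```

>>> apply_moves(steps=[-0.8, 0.6, 0, 0, 0, 0, 0, -0.8, 0.6, 0, 0, 0, 0, 0, -0.8, 0.6, 0, 0, 0, 0, 0, -0.8, 0.6, 0, 0, 0, 0, 0, 0, 0, 0, 0, 0, 0, 0])

```text
t: 8.68
tool_pos: [0.3429, -0.5813, 0.1503]
orientation: [3.136, 0.154, -0.003]
force: [-0.2, 0.0, 0.2]
opening: 0.0005
gripper_force: 0.0
```

Run:
```python
from h import *
import cv2
o=[]
for c,(u0,v0,w,h) in {"scene":(250,220,110,100),"top":(310,160,80,100)}.items():
    im=eyes.read_camera(c)[:,:,::-1]; o.append(cv2.resize(im[v0:v0+h,u0:u0+w],None,fx=4.2,fy=5,interpolation=cv2.INTER_CUBIC))
    for x in (.034,.044,.052): print(c,x,[((proj(c,W((.542,-.3759,.1024),m))[0]-[u0,v0])*[4.2,5]+([462,0] if c=="top" else [0,0])).round() for m in [(x-.037,0,.038),(x+.037,0,.038)]])
cv2.imwrite("pics/e.png",np.hstack(o))
```

```text
scene 0.034 [array([235., 244.]), array([325., 156.])]
scene 0.044 [array([248., 231.]), array([337., 144.])]
scene 0.052 [array([258., 221.]), array([346., 136.])]
top 0.034 [array([634., 265.]), array([616., 113.])]
top 0.044 [array([632., 245.]), array([614.,  92.])]
top 0.052 [array([630., 228.]), array([612.,  76.])]
```

View pics/e.png

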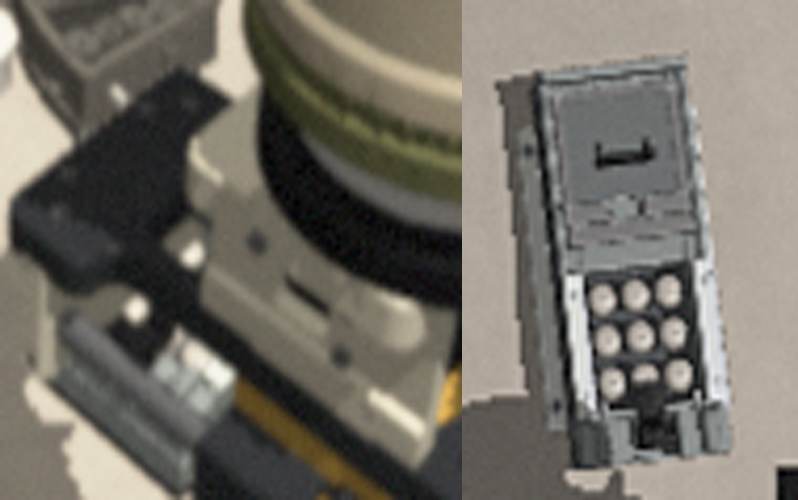

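The top view shows all nine pins exposed. The lid's near edge is at crop row ~245, which puts the lid at x ≈ 44 mm, flat between the guides. The arm is clear of everything.

```bash
python3 -c "
from plant import robot;print(robot.close_job())"
```

```text
the job is handed in; nothing more can be done
None
```

The loaded magazine's tab was pressed and its lid pushed back to about x = 44 mm, leaving all nine pins uncovered; the empty magazine wasn't touched, and the job was handed in at about 9 s, though the judging result wasn't shown.

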